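# Heft the spares tins and hold up the one with the steel couplings

## Robot

A 7-joint arm with a two-finger parallel gripper is mounted at the origin on the work surface. World frame = base frame: x ahead of the robot, y to its left, z up, the work surface at z = 0. Lengths are in m, angles in rad, forces in N, time in s.
With the tool pointing down it reaches from about 0.4 to 0.875 m from the base axis. Payload 19.3 kg.
Tool frame: the origin (TCP) lies at the centre of the arm's flange, where the gripper is bolted on; the fingertips stand 173 mm ahead of it and the grasp point (between the pads) lies 155 mm ahead of it (bot.grip_point_offset is the distance from the TCP to the grasp point, in m); z points along the fingers, x is the direction in which the jaws open and shut, and the axes are right-handed (so a half turn about z gives the same grasp; the last joint's range is limited). The gripper opens to 85 mm and grips with 20 to 120 N. Pads are 22 mm wide; open, the fingers measure 114 mm over their backs; the gripper's body (76 mm by 85 mm) begins 54 mm behind the grasp point. The pads swing forward as they close: fully open they stand 13 mm farther back than shut.
Start: joints at [1.193, 0.521, -0.036, 1.599, 0.021, 1.021, -0.113], TCP at [0.189, -0.596, 0.405] pointing down, gripper open.
Joint ranges: [-2.91, 2.91], [-0.3, 2.13], [-1.5, 1.42], [0.17, 2.43], [-1.26, 4.41], [0.16, 1.93], [-2.52, 2.52]. Speed limits (rad/s): [1.89, 1.89, 2.39, 2.39, 3.01, 3.01, 3.01].

## Interface

Orientations are given as [roll, pitch, yaw] about the fixed x, y, z axes, in that order (R = Rz(yaw) Ry(pitch) Rx(roll)).
In Python, from workcell import bot gives the robot as it stands.
- The arm moves only by the tool step_arm, never from a script. Its argument "plan" is a list that holds one entry, the list of rows, each a list of 4 numbers: the shift along the world's x, y, z in cm, then the turn about the world's z in rad. A call has 1 to 12 rows; each row is the pose to reach, as a shift and turn from the pose measured when the call began; what a row does not reach only later rows make up. A row lasts 1/12 s, in which the tool goes at most 41.7 mm and 7.16 degrees, less where a joint would pass 70% of its speed; a pose out of reach is approached as far as the arm can. A call with a gripper value outside its range is refused whole. "jaw" is the closure, from 0 (fully open) to 1 (shut), set as the call begins (left out, the last holds). The fingers move at their own pace and stop on an object; "force" is the grip in N (left out, the last holds). Time passes only in rows, so rows that repeat a pose let the fingers close. It gives the time, the measured TCP pose, the force and the opening at its end, in the units of the state.
- bot.observe(): the state, without advancing time (a new reading comes with each control period).
- bot.grab_frame(name): name is "side" or "top"; returns a dict with "pixels" (384x512x3 uint8, blue, green, red), "mtx" (3x3 intrinsics, pixels), "k1" (the pictures are not rectified: a ray, as slopes to the right and down, at radius r is drawn at 1 + k1 r^2 times it, then the intrinsics apply), "R" (3x3) and "t" (3): a world point X has camera coordinates R X + t. Camera axes: x right, y down, z forward; pixel columns grow to the right and rows downward; lengths in m; the calibration is good to about 2 mm. A picture is of the moment at which its call begins. There is no depth.
- bot.job_done(): hands the job in, once; it reports no verdict.
The state is a dict: "clock": time; "qpos": joint angles; "qd": joint speeds; "joint_efforts": joint torques, N m; "position": TCP position; "tool_rot": TCP orientation; "force": force on the tool from outside, world axes, zero at the start; "moment": the same for the moment, N m; "grip_width": finger opening in m.
Only numpy, scipy, OpenCV 4.12 (cv2) and the standard library are available. Lean on these libraries where they do the work, as an engineer would, in place of code of your own. Each camera call takes 0.05 s, during which the arm holds its last target.

## Task

Mending the blender takes one of the spare steel couplings, which are in the heaviest of the three identical closed tins. Find it by feel: lift the tin on the red coaster, then the one on the white, then the one on the green, each about 5 cm straight up above its coaster, keeping it upright and putting a lighter tin back down on its own coaster without dropping it. Finish while still holding the heaviest tin up in the gripper, upright, still and a good 15 cm above its coaster, with the other two tins back on theirs and everything else left alone.

Things in the scene. Friction and masses are not known exactly. Their poses are not given: they have to be found in the camera images.
- tin_a_center (a point): centre (half-way up, 35 mm above its underside) of one of three closed tins that look exactly alike: upright cylinder 54 mm across, 70 mm tall, bright metal with an orange band, rigid, lid does not come off; z points to its lid. Which tin stands on which coaster changes. The tins differ only in weight: one weighs 450 to 650 g, the other two 180 to 320 g
- tin_b_center (a point): centre (half-way up, 35 mm above its underside) of one of three closed tins that look exactly alike: upright cylinder 54 mm across, 70 mm tall, bright metal with an orange band, rigid, lid does not come off; z points to its lid. Which tin stands on which coaster changes. The tins differ only in weight: one weighs 450 to 650 g, the other two 180 to 320 g
- tin_c_center (a point): centre (half-way up, 35 mm above its underside) of one of three closed tins that look exactly alike: upright cylinder 54 mm across, 70 mm tall, bright metal with an orange band, rigid, lid does not come off; z points to its lid. Which tin stands on which coaster changes. The tins differ only in weight: one weighs 450 to 650 g, the other two 180 to 320 g
- pad_red: red coaster, a flat fixed silicone disc 100 mm across and 4 mm thick lying on the board; origin at the centre of its underside; its top face is 24 mm above the counter. One tin stands centred on it at the start
- pad_white: white coaster, a flat fixed silicone disc 100 mm across and 4 mm thick lying on the board; origin at the centre of its underside; its top face is 24 mm above the counter. One tin stands centred on it at the start
- pad_green: green coaster, a flat fixed silicone disc 100 mm across and 4 mm thick lying on the board; origin at the centre of its underside; its top face is 24 mm above the counter. One tin stands centred on it at the start
- tin_a: the same tin as point tin_a_center; origin at the centre of its underside
- tin_b: the same tin as point tin_b_center; origin at the centre of its underside
- tin_c: the same tin as point tin_c_center; origin at the centre of its underside
- board: fixed pine cutting board 440 (x) by 660 (y) by 20 mm; origin at the centre of its underside, on the counter
- motor_base: bystander: upturned black blender motor base, 145 mm square and 122 mm tall; origin at the centre of its underside, on the board
- motor_base_center (a point): middle of the motor base, 58 mm above its underside
- coupling_center (a point): bystander: loose stainless drive coupling, 38 mm across, 26 mm tall; this point is its centre
- spatula: bystander: yellow hard silicone spatula lying flat along its x axis, from 130 mm behind (handle) to 113 mm ahead (blade) of its origin, 50 mm wide, 12 mm thick
- screwdriver_grip (a point): bystander: screwdriver 190 mm long lying on the board; this point is in its handle
- tray: fixed blue plastic tray, 110 (x) by 150 (y) by 30 mm; origin at the centre of its underside, on the board
- tray_lid (a joint): hinge of the tray's blue lid at its far edge, 0 shut, grows as it opens (rad); it stands open, its edge about 160 mm above the counter
- screw_1: bystander: small steel screw, 20 mm long, in the tray
- screw_2: bystander: the other small screw in the tray
- mug: bystander: white mug 80 mm across, 92 mm tall, on the counter left of the board; origin under its centre
Mind the look-alikes: they are no part of the job. What is shaped like the tin_a but pink is not meant.

How it is judged:
On the way, in this order (a step that is already met when the one before it is completed fails the run):
1. the tin of the red coaster is held up, at least 25 mm clear of it, above that coaster (((height (world z) of tin_a_center above 0.084 m and horizontal distance between tin_a_center and pad_red below 0.05 m and contact force between the fingers and tin_a above 0.5 N) or (height (world z) of tin_b_center above 0.084 m and horizontal distance between tin_b_center and pad_red below 0.05 m and contact force between the fingers and tin_b above 0.5 N) or (height (world z) of tin_c_center above 0.084 m and horizontal distance between tin_c_center and pad_red below 0.05 m and contact force between the fingers and tin_c above 0.5 N))), for 0.3 s.
2. the tin of the white coaster is held up, at least 25 mm clear of it, above that coaster (((height (world z) of tin_a_center above 0.084 m and horizontal distance between tin_a_center and pad_white below 0.05 m and contact force between the fingers and tin_a above 0.5 N) or (height (world z) of tin_b_center above 0.084 m and horizontal distance between tin_b_center and pad_white below 0.05 m and contact force between the fingers and tin_b above 0.5 N) or (height (world z) of tin_c_center above 0.084 m and horizontal distance between tin_c_center and pad_white below 0.05 m and contact force between the fingers and tin_c above 0.5 N))), for 0.3 s.
3. the tin of the green coaster is held up, at least 25 mm clear of it, above that coaster (((height (world z) of tin_a_center above 0.084 m and horizontal distance between tin_a_center and pad_green below 0.05 m and contact force between the fingers and tin_a above 0.5 N) or (height (world z) of tin_b_center above 0.084 m and horizontal distance between tin_b_center and pad_green below 0.05 m and contact force between the fingers and tin_b above 0.5 N) or (height (world z) of tin_c_center above 0.084 m and horizontal distance between tin_c_center and pad_green below 0.05 m and contact force between the fingers and tin_c above 0.5 N))), for 0.3 s.
At the end, for the whole second after the job is handed in: Heaviest tin gripped (none left on a coaster presses with 3.8 N), still, upright within 0.3 rad, centre 160 mm or more above the counter, touching nothing else; the other two upright, let go, within 30 mm of their starts; bystanders within 30 mm of theirs; lid above 1.3 rad (((height (world z) of tin_a_center above 0.16 m and angle between tin_a_center's own z axis and vertical below 0.3 rad and linear speed of tin_a below 0.04 m/s and contact force between the fingers and tin_a above 1 N and contact force between tin_a and board below 0.1 N and contact force between tin_a and motor_base below 0.1 N and contact force between tin_a and tray below 0.1 N and contact force between tin_a and mug below 0.1 N and contact force between tin_a and tin_b below 0.1 N and contact force between tin_a and tin_c below 0.1 N and (distance of tin_b_center from where it was at the start of the episode below 0.03 m and angle between tin_b_center's own z axis and vertical below 0.12 rad and linear speed of tin_b below 0.03 m/s and contact force between the fingers and tin_b below 0.1 N) and (distance of tin_c_center from where it was at the start of the episode below 0.03 m and angle between tin_c_center's own z axis and vertical below 0.12 rad and linear speed of tin_c below 0.03 m/s and contact force between the fingers and tin_c below 0.1 N)) or (height (world z) of tin_b_center above 0.16 m and angle between tin_b_center's own z axis and vertical below 0.3 rad and linear speed of tin_b below 0.04 m/s and contact force between the fingers and tin_b above 1 N and contact force between tin_b and board below 0.1 N and contact force between tin_b and motor_base below 0.1 N and contact force between tin_b and tray below 0.1 N and contact force between tin_b and mug below 0.1 N and contact force between tin_b and tin_a below 0.1 N and contact force between tin_b and tin_c below 0.1 N and (distance of tin_a_center from where it was at the start of the episode below 0.03 m and angle between tin_a_center's own z axis and vertical below 0.12 rad and linear speed of tin_a below 0.03 m/s and contact force between the fingers and tin_a below 0.1 N) and (distance of tin_c_center from where it was at the start of the episode below 0.03 m and angle between tin_c_center's own z axis and vertical below 0.12 rad and linear speed of tin_c below 0.03 m/s and contact force between the fingers and tin_c below 0.1 N)) or (height (world z) of tin_c_center above 0.16 m and angle between tin_c_center's own z axis and vertical below 0.3 rad and linear speed of tin_c below 0.04 m/s and contact force between the fingers and tin_c above 1 N and contact force between tin_c and board below 0.1 N and contact force between tin_c and motor_base below 0.1 N and contact force between tin_c and tray below 0.1 N and contact force between tin_c and mug below 0.1 N and contact force between tin_c and tin_a below 0.1 N and contact force between tin_c and tin_b below 0.1 N and (distance of tin_a_center from where it was at the start of the episode below 0.03 m and angle between tin_a_center's own z axis and vertical below 0.12 rad and linear speed of tin_a below 0.03 m/s and contact force between the fingers and tin_a below 0.1 N) and (distance of tin_b_center from where it was at the start of the episode below 0.03 m and angle between tin_b_center's own z axis and vertical below 0.12 rad and linear speed of tin_b below 0.03 m/s and contact force between the fingers and tin_b below 0.1 N))) and contact force between each of tin_a, tin_b, tin_c and pad_red below 3.8 N and contact force between each of tin_a, tin_b, tin_c and pad_white below 3.8 N and contact force between each of tin_a, tin_b, tin_c and pad_green below 3.8 N and distance of each of motor_base_center, coupling_center, spatula, screwdriver_grip, mug, screw_1, screw_2 from where it was at the start of the episode below 0.03 m and value of joint tray_lid above 1.3 rad); the arm keeps its last pose, push and grip.
It fails at once if a tin is dropped (falls freely, faster than 0.5 m/s) ((linear speed of tin_a above 0.5 m/s and contact force between the fingers and tin_a below 0.05 N) or (linear speed of tin_b above 0.5 m/s and contact force between the fingers and tin_b below 0.05 N) or (linear speed of tin_c above 0.5 m/s and contact force between the fingers and tin_c below 0.05 N)).
It fails at once if a tin is tipped more than 0.6 rad (angle between any of tin_a_center, tin_b_center, tin_c_center's own z axis and vertical above 0.6 rad).
It fails at once if a bystander is pushed more than 40 mm (distance of any of motor_base_center, coupling_center, spatula, screwdriver_grip, mug, screw_1, screw_2 from where it was at the start of the episode above 0.04 m).
It fails at once if the tray's lid is knocked shut (value of joint tray_lid below 1.2 rad).
It also fails if it takes over 66 s, if anything falls off the work surface, if the arm or the gripper's body presses on something with over 40 N, if the wrist force passes 120 N, or if a joint passes its speed limit or range.

## Working session

There is one attempt and no reset: what is moved stays moved. The work goes in short steps, Python scripts to look and compute and a tool call to move; the robot and the scene stay as the last step left them, time stands still between calls to the robot, and variables do not carry over. Pictures are saved under pics/ and viewed, and the job is handed in when it is done.

Besides the shell and the picture viewer there is one more tool, called after "Emit:" by a JSON object that holds its "op" and its "data", one argument or row to a line. step_arm: Moves the arm, as the interface text tells. Its arguments: {"type":"object","properties":{"plan":{"type":"array"},"jaw":{"type":"number"},"force":{"type":"number"}},"required":["plan"]}

```bash
mkdir -p pics; python3 - <<'E'
from workcell import bot
import cv2
print(bot.observe())
for n in("side","top"):
    f=bot.grab_frame(n); cv2.imwrite(f"pics/{n}0.png",f["pixels"])
    print(n,f["mtx"],f["k1"],f["R"],f["t"])
E
```

```text
{'clock': 0.0, 'qpos': array([ 1.19280987,  0.52202786, -0.03632285,  1.59999254,  0.02120157,
        1.02108732, -0.11276542]), 'qd': array([ 1.86973960e-03,  3.74771353e-06,  2.07204015e-03,  1.38730387e-04,
       -1.04689422e-03,  1.26111207e-03, -1.39906050e-03]), 'joint_efforts': array([ 1.28982309e-03, -9.27102041e+01,  1.98053330e+00, -3.69934130e+01,
        1.80638098e-02,  8.04210606e-03,  3.72427814e-05]), 'position': array([ 0.18927943, -0.59550899,  0.40412257]), 'tool_rot': array([ 3.14150911e+00,  1.12695599e-03, -1.26298871e+00]), 'force': array([ 0.54991225, -0.01036644,  0.32611968]), 'moment': array([ 0.00480864,  0.00411839, -0.00391194]), 'grip_width': 0.08550158109984356}
side [[379.80247699   0.         253.84160048]
 [  0.         379.80247699 194.7544516 ]
 [  0.           0.           1.        ]] 0.041560953731548445 [[ 0.9709494  -0.23899401 -0.01179522]
 [-0.18466367 -0.71705302 -0.67211182]
 [ 0.1521729   0.65476471 -0.74035571]] [-0.53052456  0.20122393  0.92087279]
top [[407.27762452   0.         253.86116884]
 [  0.         407.27762452 195.45726475]
 [  0.           0.           1.        ]] 0.010739308918415656 [[-0.01267818 -0.99988412  0.00842634]
 [-0.99318323  0.01161578 -0.1159834 ]
 [ 0.11587208 -0.00983935 -0.99321541]] [0.0458802  0.53484086 1.35072457]
```

View pics/side0.png

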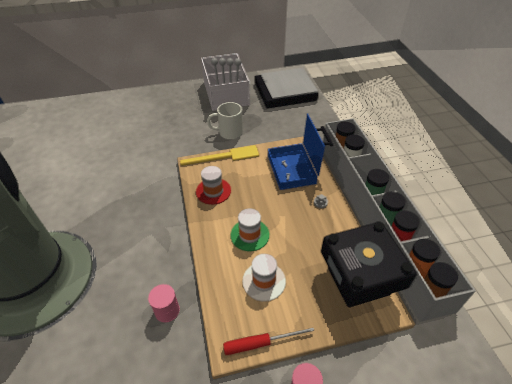

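View pics/top0.png

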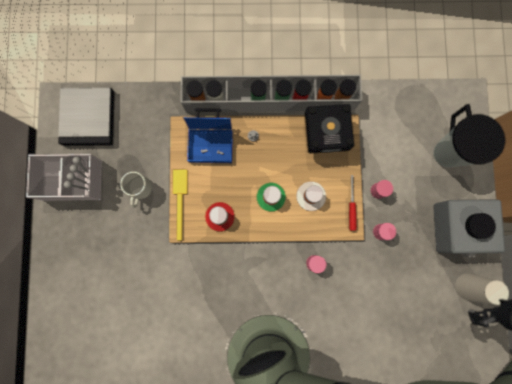

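```bash
cat > h.py <<'E'
import numpy as np, cv2
from workcell import bot
def rays(f,px):
    px=np.asarray(px,float).reshape(-1,2); K=f["mtx"]
    d=(px-[K[0,2],K[1,2]])/[K[0,0],K[1,1]]
    u=d.copy()
    for _ in range(20): u=d/(1+f["k1"]*(u**2).sum(1,keepdims=True))
    R=f["R"]; return -R.T@f["t"], np.c_[u,np.ones(len(u))]@R
def plane(f,px,z):
    c,d=rays(f,px); return (c+d*((z-c[2])/d[:,2:]))[:,:2]
def proj(f,X):
    c=f["R"]@np.asarray(X,float)+f["t"]; u=c[:2]/c[2]; u=u*(1+f["k1"]*(u@u)); return f["mtx"][:2,:2]@u+f["mtx"][:2,2]
E
python3 - <<'E'
from h import *
f=bot.grab_frame("top"); im=f["pixels"]; s=bot.grab_frame("side")
cv2.imwrite("pics/topz.png",cv2.resize(im[100:270,150:400],None,fx=3,fy=3,interpolation=cv2.INTER_CUBIC))
cv2.imwrite("pics/sidez.png",cv2.resize(s["pixels"][130:330,170:370],None,fx=3,fy=3,interpolation=cv2.INTER_CUBIC))
for nm,fr,boxes in(("top",f,{'red':(190,190,250,245),'green':(245,170,290,220)}),("side",s,{'red':(185,155,240,215),'green':(222,200,275,258)})):
  hsv=cv2.cvtColor(fr["pixels"],cv2.COLOR_BGR2HSV)
  for c,b in boxes.items():
    h,sv,v=cv2.split(hsv)
    m=((h<5)|(h>172)) if c=='red' else ((h>50)&(h<90))
    m=(m&(sv>130)&(v>40)).astype(np.uint8); mm=np.zeros_like(m); mm[b[1]:b[3],b[0]:b[2]]=m[b[1]:b[3],b[0]:b[2]]
    p=np.argwhere(mm)[:,::-1]
    w=plane(fr,p,0.024).astype(np.float32)
    print(nm,c,len(p),cv2.minEnclosingCircle(w))
E
```

```text
top red 334 ((0.4669274389743805, 0.1564844250679016), 0.04758095368742943)
top green 204 ((0.5314515233039856, -0.017823146656155586), 0.045286670327186584)
side red 377 ((0.46617937088012695, 0.1537543088197708), 0.04951254650950432)
side green 419 ((0.5300348997116089, -0.020565509796142578), 0.04787280410528183)
```

View pics/topz.png

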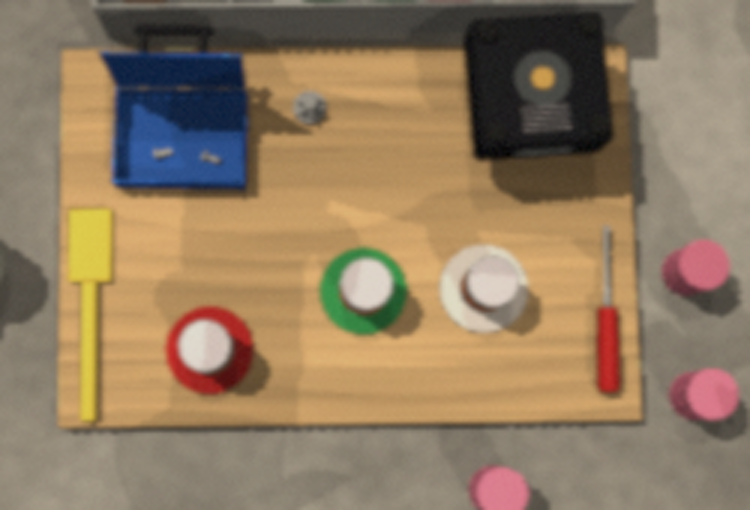

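View pics/sidez.png

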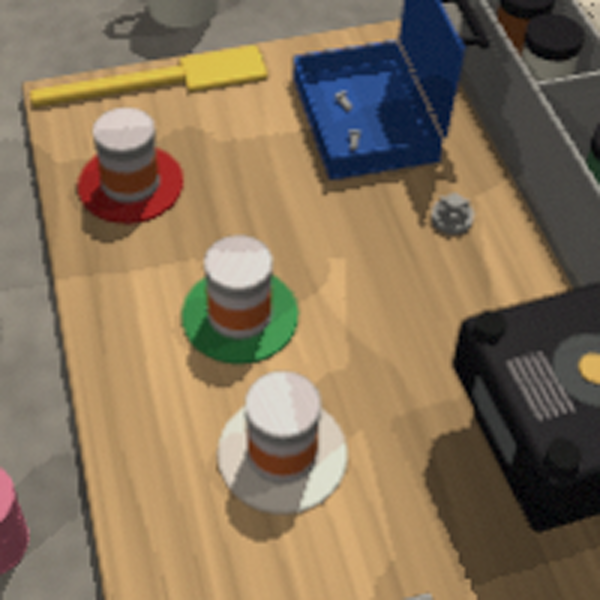

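The zooms show the lid centres at about (218,215), (272,194), (314,193) in the top view. Converting these to positions.

```bash
python3 - <<'E'
from h import *
f=bot.grab_frame("top"); s=bot.grab_frame("side")
t=np.array([[205,346.5],[367,284],[493,280]])/3-1/3+[150,100]
u=np.array([[124.5,131],[239,264],[284,405]])/3-1/3+[170,130]
print(plane(f,t,.094)); print(plane(s,u,.094))
# white disc
hull=np.array([[440,289],[484,331],[462,251],[463,326],[446,307],[447,268]])/3-1/3+[150,100]
w=plane(f,hull,.024); A=np.c_[2*w,np.ones(len(w))]; x=np.linalg.lstsq(A,(w**2).sum(1),rcond=None)[0]; print(x[:2],(x[2]+x[:2]@x[:2])**.5)
# other heights: nearby pink
E
```

```text
[[ 0.4655483   0.15610205]
 [ 0.53097958 -0.01880776]
 [ 0.53374199 -0.15508716]]
[[ 0.46688793  0.15263434]
 [ 0.53103507 -0.02146387]
 [ 0.53240874 -0.15719723]]
[ 0.53267555 -0.15536248] 0.04878373263189752
```

Emit:
{"op": "step_arm", "data": {
  "plan": [
    [[2.3,2,0,0.105],[4.7,4,0,0.21],[7,6,0,0.315],[9.3,8,0,0.42],[11.7,10,0,0.525],[14,12,0,0.63],[16.3,14,0,0.735],[18.7,16,0,0.84],[21,18,0,0.945],[23.3,20,0,1.05],[25.7,22,0,1.155],[28,24,0,1.263]]
  ],
  "jaw": 0,
  "force": 40
}}

```text
clock: 1.3
position: [0.4703, -0.3545, 0.4046]
tool_rot: [3.141, 0.0, 0.005]
force: [-0.8, -0.2, 0.3]
grip_width: 0.0856
```

Emit:
{"op": "step_arm", "data": {
  "plan": [
    [[0,3.7,0,0],[0,7.4,0,0],[0,11,0,0],[0,14.7,0,0],[0,18.4,0,0],[0,22,0,0],[0,25.7,0,0],[0,29.4,0,0],[0,33,0,0],[0,36.7,0,0],[0,40.4,-2,0],[0,44,-4,0]]
  ]
}}

```text
clock: 2.3
position: [0.4702, 0.0872, 0.365]
tool_rot: [-3.142, -0.003, 0.004]
force: [0.6, -0.4, -0.7]
grip_width: 0.086
```

```bash
python3 -c "
from workcell import bot
o=bot.observe();print(o['position'],o['tool_rot'],o['qpos'],o['clock'])"
```

```text
[0.47024202 0.08724103 0.36501938] [-3.14155192e+00 -2.55924950e-03  4.38024278e-03] [ 0.13557251  0.38757067 -0.55938236  1.99696033  0.27692091  0.8284668
 -0.57470461] 2.3
```

Emit:
{"op": "step_arm", "data": {
  "plan": [
    [[-0.2,3.4,-2,0],[-0.4,6.7,-4,0],[-0.4,6.7,-6,0],[-0.4,6.7,-6,0],[-0.4,6.7,-6,0]]
  ]
}}

```text
clock: 2.72
position: [0.4661, 0.1541, 0.3047]
tool_rot: [3.141, -0.001, 0.005]
force: [0.1, -0.3, 0.4]
grip_width: 0.0855
```

```bash
python3 - <<'E'
from h import *
for n in("side","top"):
    f=bot.grab_frame(n); p=proj(f,[.466,.1545,.094]).astype(int)
    c=f["pixels"][p[1]-50:p[1]+50,p[0]-60:p[0]+60]; cv2.imwrite(f"pics/{n}1.png",cv2.resize(c,None,fx=4,fy=4,interpolation=cv2.INTER_CUBIC))
print(bot.observe()["position"])
E
```

```text
[0.46667789 0.15341777 0.30600838]
```

View pics/side1.png

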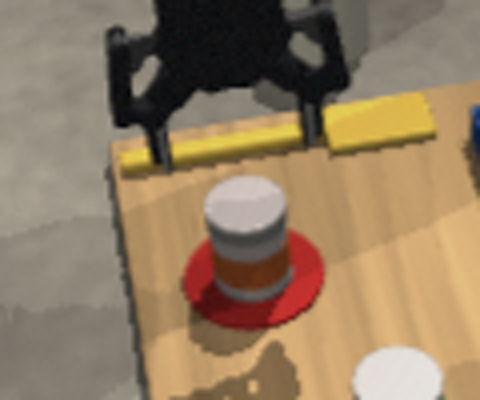

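The fingers straddle the tin, at (165,165) and (310,140) around the lid at (246,205). Descending.

Emit:
{"op": "step_arm", "data": {
  "plan": [
    [[0,0.1,-2,0],[0,0.1,-4,0],[0,0.1,-6,0],[0,0.1,-7.5,0],[0,0.1,-8.5,0],[0,0.1,-8.5,0],[0,0.1,-8.5,0]]
  ]
}}

```text
clock: 3.4
position: [0.4671, 0.1541, 0.2218]
tool_rot: [3.141, -0.004, 0.002]
force: [0.5, -0.5, 0.1]
grip_width: 0.0851
```

```bash
cat > v.py <<'E'
from h import *
import sys
x,y,tag=float(sys.argv[1]),float(sys.argv[2]),sys.argv[3]
out=[]
for n in("side","top"):
    f=bot.grab_frame(n); p=proj(f,[x,y,.094]).astype(int)
    c=f["pixels"][p[1]-50:p[1]+50,p[0]-50:p[0]+50]; out.append(cv2.resize(c,None,fx=4,fy=4,interpolation=cv2.INTER_CUBIC))
cv2.imwrite(f"pics/{tag}.png",np.hstack(out))
o=bot.observe()
print(o["clock"],o["position"],o["force"],o["moment"],o["grip_width"])
E
python3 v.py .466 .1545 r_down
```

```text
3.5 [0.46714359 0.15431058 0.22215809] [0.25715205 0.86647825 0.21287764] [-0.00801313 -0.01728195  0.05137502] 0.08558316346479761
```

View pics/r_down.png

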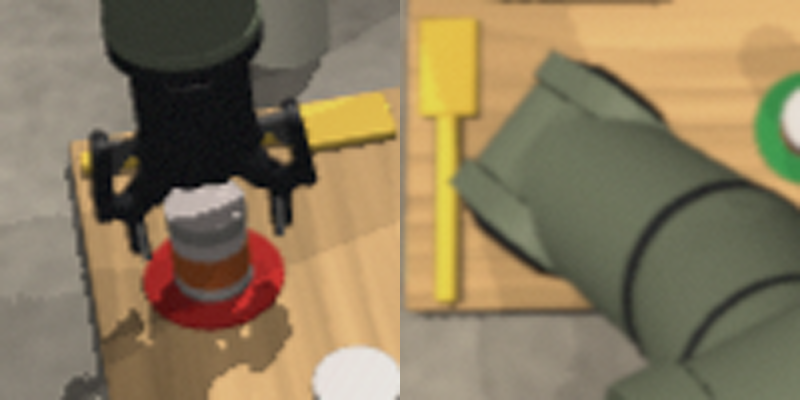

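Fingers at (140,240) and (283,220) straddle the tin. Closing.

Emit:
{"op": "step_arm", "data": {
  "plan": [
    [[0,0,0,0],[0,0,0,0],[0,0,0,0],[0,0,0,0],[0,0,0,0],[0,0,0,0],[0,0,0,0],[0,0,0,0],[0,0,0,0],[0,0,0,0]]
  ],
  "jaw": 1,
  "force": 50
}}

```text
clock: 4.33
position: [0.4673, 0.1544, 0.2229]
tool_rot: [-3.141, -0.006, 0.002]
force: [-2.8, -2.5, 15.8]
grip_width: 0.0532
```

```bash
python3 v.py .466 .1545 r_grip
```

```text
4.4333 [0.46725453 0.15435059 0.22294366] [-3.48614262 -2.64822061 14.44500649] [-0.40638419  1.05872482 -0.00575827] 0.05333065408659715
```

View pics/r_grip.png

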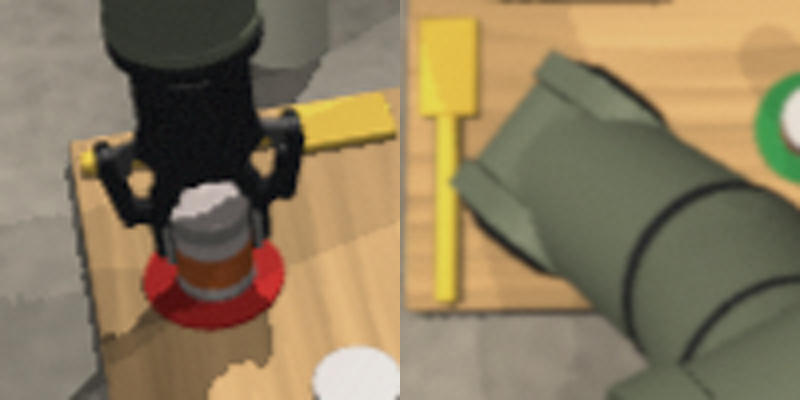

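Gripped (width 53 mm). Lifting 5 cm.

Emit:
{"op": "step_arm", "data": {
  "plan": [
    [[0,0,0.5,0],[0,0,1.5,0],[0,0,3,0],[0,0,4.5,0],[0,0,5,0],[0,0,5,0],[0,0,5,0],[0,0,5,0],[0,0,5,0],[0,0,5,0],[0,0,5,0],[0,0,5,0]]
  ]
}}

```text
clock: 5.43
position: [0.4672, 0.1544, 0.2727]
tool_rot: [3.142, -0.005, 0.002]
force: [-0.8, 0.3, -3.4]
grip_width: 0.0531
```

```bash
python3 v.py .466 .1545 r_up; python3 v.py .466 .1545 r_up2; python3 v.py .466 .1545 r_up2;python3 v.py .466 .1545 r_up2
```

```text
5.5333 [0.46722307 0.1543505  0.27277828] [ 0.24367867 -0.25003508 -3.11487694] [-0.02304705  0.05875033 -0.0197908 ] 0.05302067115680578
5.6333 [0.4672193  0.15435415 0.27286493] [-0.0692221   0.40492906 -3.44681367] [-0.02425333 -0.01185005  0.02896833] 0.05297776752883962
5.7333 [0.46724237 0.15432173 0.27292755] [-0.66923192 -0.15326851 -2.55274175] [0.0010505  0.00374231 0.05093159] 0.053033556700545596
5.8333 [0.46725006 0.15431747 0.27293648] [-0.38723022  0.37673876 -2.99107038] [ 0.00633155 -0.01940129  0.02620771] 0.05309396962972513
```

View pics/r_up.png

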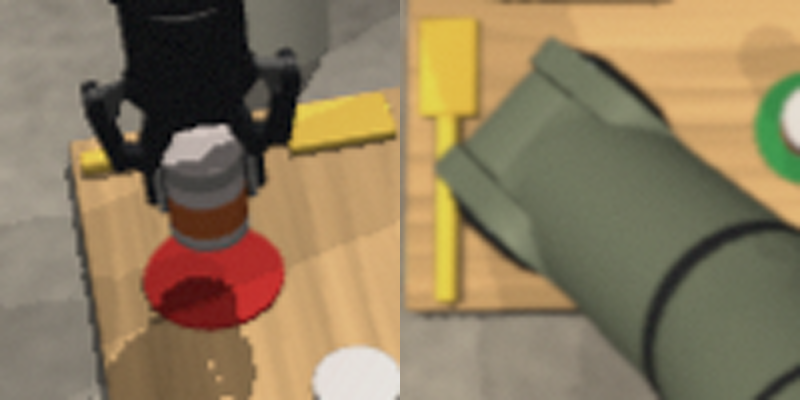

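The tin is clear of the coaster and reads about -3.1 N (~310 g), so it is a light one. Putting it back.

Emit:
{"op": "step_arm", "data": {
  "plan": [
    [[0,0,-1,0],[0,0,-2,0],[0,0,-3,0],[0,0,-3.8,0],[0,0,-4.4,0],[0,0,-4.7,0],[0,0,-4.9,0],[0,0,-4.9,0],[0,0,-4.9,0]]
  ]
}}

```text
clock: 6.58
position: [0.4673, 0.1544, 0.2241]
tool_rot: [-3.141, -0.006, 0.002]
force: [1.4, -0.8, -3.0]
grip_width: 0.0531
```

Emit:
{"op": "step_arm", "data": {
  "plan": [
    [[0,0,-0.1,0],[0,0,-0.2,0],[0,0,-0.2,0],[0,0,-0.2,0]]
  ]
}}

```text
clock: 6.92
position: [0.4675, 0.1545, 0.223]
tool_rot: [-3.141, -0.007, 0.002]
force: [-3.4, -1.8, 16.6]
grip_width: 0.053
```

In contact; releasing.

Emit:
{"op": "step_arm", "data": {
  "plan": [
    [[0,0,0,0],[0,0,0,0],[0,0,0,0],[0,0,0,0],[0,0,0,0],[0,0,0,0],[0,0,0,0],[0,0,0,0],[0,0,0,0]]
  ],
  "jaw": 0
}}

```text
clock: 7.67
position: [0.4675, 0.1545, 0.2229]
tool_rot: [-3.141, -0.007, 0.002]
force: [0.1, -1.2, 0.0]
grip_width: 0.0855
```

Emit:
{"op": "step_arm", "data": {
  "plan": [
    [[0,0,2,0],[0,0,4,0],[0,0,6,0],[0,0,8,0],[0,0,10,0],[0,0,11,0],[0,0,11,0]]
  ]
}}

```text
clock: 8.25
position: [0.4679, 0.1546, 0.3347]
tool_rot: [-3.141, -0.01, 0.002]
force: [0.6, 0.0, -0.4]
grip_width: 0.0856
```

```bash
python3 v.py .466 .1545 r_rel
```

```text
8.35 [0.46742248 0.15431548 0.33255737] [-0.09226348  0.18870547  0.23485179] [-0.01465822  0.02085083 -0.04651166] 0.08535408963620564
```

View pics/r_rel.png

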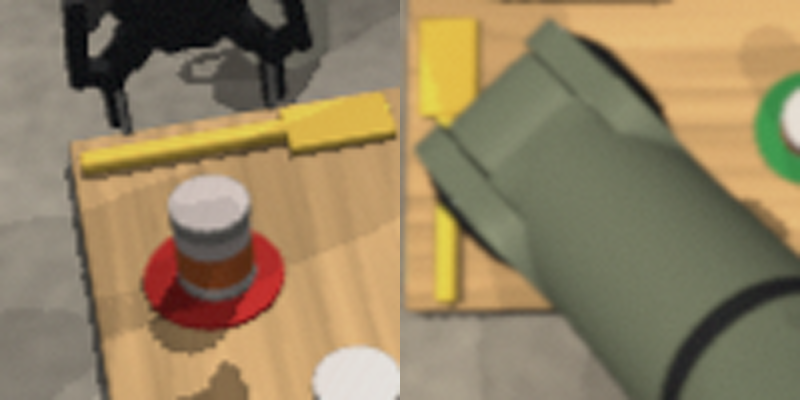

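The red-coaster tin stands upright on its coaster, at (210,240) in the left half. On to the white one.

Emit:
{"op": "step_arm", "data": {
  "plan": [
    [[0.6,-3.1,0,0],[1.3,-6.2,0,0],[2,-9.3,0,0],[2.6,-12.4,0,0],[3.3,-15.5,0,0],[4,-18.6,0,0],[4.6,-21.7,0,0],[5.3,-24.8,0,0],[6,-28,0,0],[6.6,-31,-1,0],[6.6,-31,-3,0],[6.6,-31,-3,0]]
  ]
}}

```text
clock: 9.35
position: [0.5322, -0.1573, 0.2983]
tool_rot: [-3.14, -0.002, -0.001]
force: [-1.2, 0.5, -0.8]
grip_width: 0.0854
```

```bash
python3 v.py .533 -.156 w_ab
```

```text
9.45 [ 0.53313656 -0.15510243  0.30139734] [0.87414336 0.49120912 0.49225164] [0.0005939  0.00478118 0.01826023] 0.0859734559224843
```

View pics/w_ab.png

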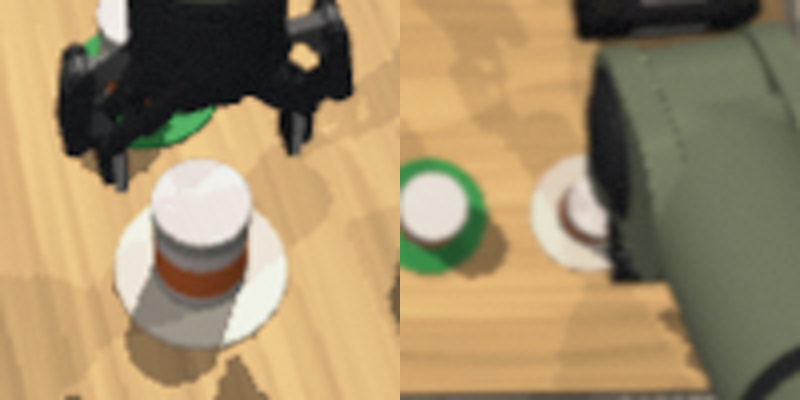

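```bash
python3 - <<'E'
from h import *
f=bot.grab_frame("top")
print(plane(f,[[307,152],[353,151]],.142),plane(f,[[317,264],[312,273]],[.07]))
E
```

```text
[[ 0.65867393 -0.12919355]
 [ 0.66026493 -0.27482829]] [[ 0.30521057 -0.16165254]
 [ 0.27677282 -0.14461398]]
```

Emit:
{"op": "step_arm", "data": {
  "plan": [
    [[0,0,-2,0],[0,0,-4,0],[0,0,-6,0],[0,0,-7.3,0],[0,0,-8,0],[0,0,-8,0],[0,0,-8,0]]
  ]
}}

```text
clock: 10.08
position: [0.5338, -0.1544, 0.2229]
tool_rot: [-3.141, -0.007, 0.004]
force: [-0.5, -0.1, 0.7]
grip_width: 0.0851
```

```bash
python3 v.py .533 -.156 w_down
```

```text
10.1833 [ 0.53384762 -0.15470643  0.22335139] [ 0.236545   -0.45192183  0.40285389] [-0.05832383  0.04076813 -0.02940341] 0.08542801463049846
```

View pics/w_down.png

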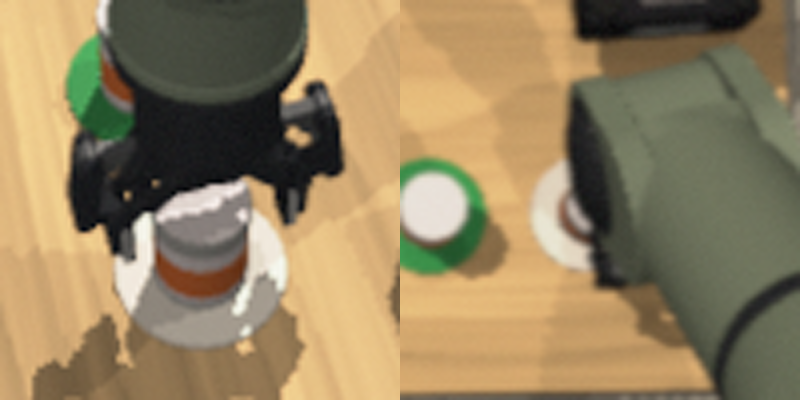

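Straddling, and the motor base edge at x≈0.66 is clear. Closing and lifting.

Emit:
{"op": "step_arm", "data": {
  "plan": [
    [[0,-0.1,0,0],[0,-0.1,0,0],[0,-0.1,0,0],[0,-0.1,0,0],[0,-0.1,0,0],[0,-0.1,0,0],[0,-0.1,0,0],[0,-0.1,0,0],[0,-0.1,0,0],[0,-0.1,0,0]]
  ],
  "jaw": 1,
  "force": 50
}}

```text
clock: 11.02
position: [0.5339, -0.1559, 0.2241]
tool_rot: [3.141, -0.008, 0.003]
force: [-3.2, -0.4, 12.9]
grip_width: 0.053
```

Emit:
{"op": "step_arm", "data": {
  "plan": [
    [[0,0,0.5,0],[0,0,1.5,0],[0,0,3,0],[0,0,4.5,0],[0,0,5,0],[0,0,5,0],[0,0,5,0],[0,0,5,0],[0,0,5,0],[0,0,5,0],[0,0,5,0],[0,0,5,0]]
  ]
}}

```text
clock: 12.02
position: [0.5338, -0.1558, 0.2739]
tool_rot: [3.141, -0.008, 0.003]
force: [-0.0, -0.4, -2.6]
grip_width: 0.0528
```

```bash
python3 v.py .533 -.156 w_up; python3 v.py .533 -.156 w_up2; python3 v.py .533 -.156 w_up2
```

```text
12.1167 [ 0.53385867 -0.15583691  0.27397788] [ 0.03882102  0.29949522 -2.2411095 ] [-0.03323514  0.01820551  0.02820029] 0.05299803100511226
12.2167 [ 0.53386769 -0.15586735  0.27405868] [-0.08762863  0.14300858 -3.93302598] [-0.01064004  0.02207675 -0.05407536] 0.052931034924611264
12.3167 [ 0.53389115 -0.15584931  0.27411512] [ 0.85009449 -0.65739432 -1.71938467] [-0.08826647  0.03118387  0.05881717] 0.052829204636765714
```

View pics/w_up.png

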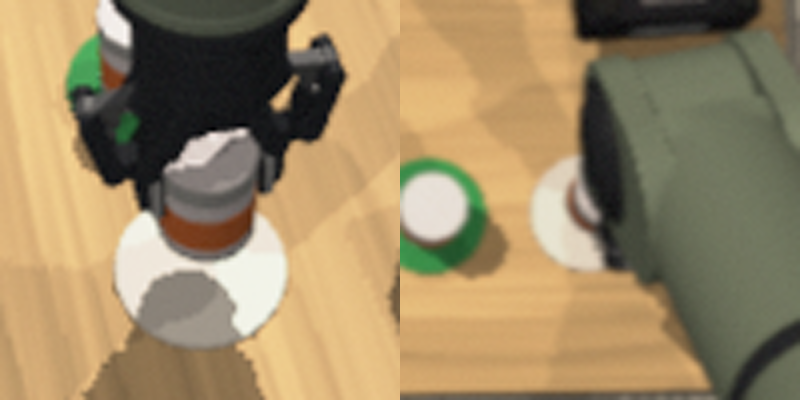

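The tin is lifted and reads about -2.6 N (~270 g), also light. Putting it back.

Emit:
{"op": "step_arm", "data": {
  "plan": [
    [[0,0,-1,0],[0,0,-2,0],[0,0,-3,0],[0,0,-3.8,0],[0,0,-4.4,0],[0,0,-4.7,0],[0,0,-4.9,0],[0,0,-5,0],[0,0,-5.1,0],[0,0,-5.1,0],[0,0,-5.1,0]]
  ]
}}

```text
clock: 13.23
position: [0.5338, -0.1557, 0.2241]
tool_rot: [3.141, -0.008, 0.003]
force: [-6.0, 1.6, 15.9]
grip_width: 0.0529
```

Emit:
{"op": "step_arm", "data": {
  "plan": [
    [[0,0,0,0],[0,0,0,0],[0,0,0,0],[0,0,0,0],[0,0,0,0],[0,0,0,0],[0,0,0,0],[0,0,0,0],[0,0,0,0]]
  ],
  "jaw": 0
}}

```text
clock: 13.98
position: [0.5338, -0.1557, 0.2241]
tool_rot: [3.141, -0.008, 0.003]
force: [-0.3, -1.5, 0.7]
grip_width: 0.0855
```

Emit:
{"op": "step_arm", "data": {
  "plan": [
    [[0,0,2,0],[0,0,4,0],[0,0,6,0],[0,0,8,0],[0,2,9,0],[0,5,9,0],[-0.1,8,9,0],[-0.2,11,9,0],[-0.3,13.6,8.5,0],[-0.3,13.6,8,0],[-0.3,13.6,8,0]]
  ]
}}

```text
clock: 14.9
position: [0.5306, -0.0184, 0.3035]
tool_rot: [3.141, -0.007, 0.006]
force: [-0.6, -1.2, 0.4]
grip_width: 0.0854
```

```bash
python3 v.py .531 -.08 g_ab
```

```text
15.0 [ 0.53084182 -0.02032426  0.30403067] [-0.08634146 -0.17387645  0.52900154] [-0.02215436  0.01347369  0.05192681] 0.08533139565003768
```

View pics/g_ab.png

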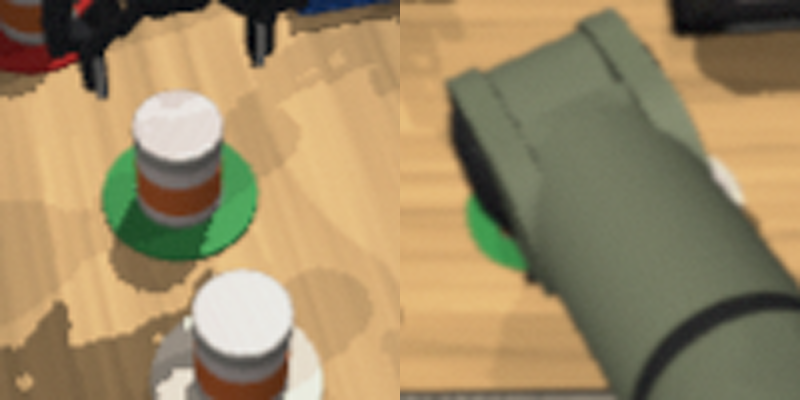

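The white-coaster tin is back, upright and centred. The gripper is above the green one, with its lid at (177,125) between fingers at (95,75) and (260,45).

Emit:
{"op": "step_arm", "data": {
  "plan": [
    [[0,0,-2,0],[0,0,-4,0],[0,0,-6,0],[0,0,-7.5,0],[0,0,-8.2,0],[0,0,-8.2,0],[0,0,-8.2,0]]
  ]
}}

```text
clock: 15.58
position: [0.531, -0.0208, 0.2224]
tool_rot: [3.14, -0.008, 0.002]
force: [-0.1, -0.2, 0.5]
grip_width: 0.0856
```

Emit:
{"op": "step_arm", "data": {
  "plan": [
    [[0,0,0,0],[0,0,0,0],[0,0,0,0],[0,0,0,0],[0,0,0,0],[0,0,0,0],[0,0,0,0],[0,0,0,0],[0,0,0,0],[0,0,0,0]]
  ],
  "jaw": 1,
  "force": 60
}}

```text
clock: 16.42
position: [0.5311, -0.021, 0.2234]
tool_rot: [3.14, -0.009, 0.001]
force: [-2.8, -1.3, 14.2]
grip_width: 0.0531
```

Emit:
{"op": "step_arm", "data": {
  "plan": [
    [[0,0,0.5,0],[0,0,1.5,0],[0,0,3,0],[0,0,4.5,0],[0,0,5,0],[0,0,5,0],[0,0,5,0],[0,0,5,0],[0,0,5,0],[0,0,5,0],[0,0,5,0],[0,0,5,0]]
  ]
}}

```text
clock: 17.42
position: [0.5311, -0.0209, 0.2732]
tool_rot: [3.14, -0.008, 0.002]
force: [-0.6, 0.6, -5.6]
grip_width: 0.0524
```

```bash
python3 v.py .531 -.02 g_up; python3 v.py .531 -.02 g_up2; python3 v.py .531 -.02 g_up2
```

```text
17.5167 [ 0.53111655 -0.02096628  0.27331445] [ 0.16323642 -0.47358842 -5.24546218] [-0.03352196  0.00728292  0.01207888] 0.05321867607294145
17.6167 [ 0.5311258  -0.02097452  0.2734135 ] [ 0.48848226  0.68574221 -5.57425077] [-0.02660786  0.05504517  0.01034543] 0.053048859650755384
17.7167 [ 0.53112949 -0.02098514  0.27346723] [ 0.20843903 -0.43769587 -5.10225355] [-0.06750346  0.09525696 -0.03695975] 0.05281287797382783
```

View pics/g_up.png

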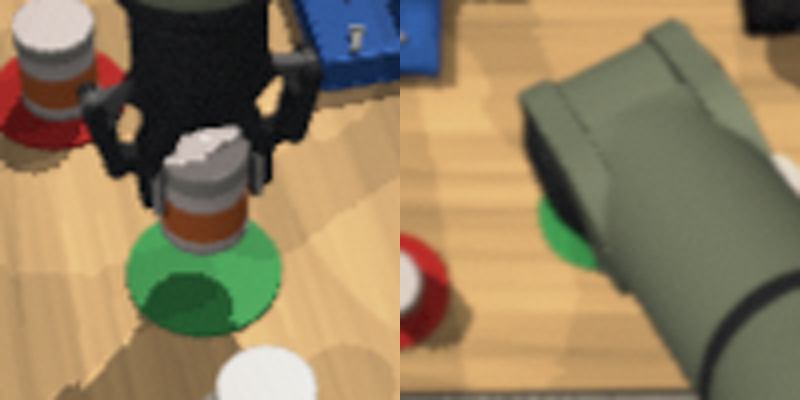

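This one reads about -5.4 N (~550 g), so it is the heaviest. Raising it further.

Emit:
{"op": "step_arm", "data": {
  "plan": [
    [[0,0,1,0],[0,0,2.5,0],[0,0,4,0],[0,0,5.5,0],[0,0,7,0],[0,0,8.5,0],[0,0,10,0],[0,0,11,0],[0,0,12,0],[0,0,12,0],[0,0,12,0],[0,0,12,0]]
  ]
}}

```text
clock: 18.72
position: [0.5309, -0.0211, 0.3928]
tool_rot: [3.14, -0.008, 0.001]
force: [-0.2, 0.7, -6.1]
grip_width: 0.0528
```

Emit:
{"op": "step_arm", "data": {
  "plan": [
    [[0,0,0,0],[0,0,0,0],[0,0,0,0],[0,0,0,0],[0,0,0,0],[0,0,0,0],[0,0,0,0],[0,0,0,0]]
  ]
}}

```text
clock: 19.38
position: [0.5309, -0.0211, 0.3928]
tool_rot: [3.14, -0.008, 0.002]
force: [0.5, -0.2, -6.2]
grip_width: 0.0529
```

```bash
python3 - <<'E'
from h import *
for n in("side","top"):
    f=bot.grab_frame(n); cv2.imwrite(f"pics/end_{n}.png",f["pixels"])
o=bot.observe();print(o["clock"],o["position"],o["force"],o["grip_width"],abs(o["qd"]).max())
E
```

```text
19.4833 [ 0.53092692 -0.02107707  0.39282777] [ 0.39612987  0.02616184 -5.78642205] 0.05284184550895268 0.0012657346832002068
```

View pics/end_side.png

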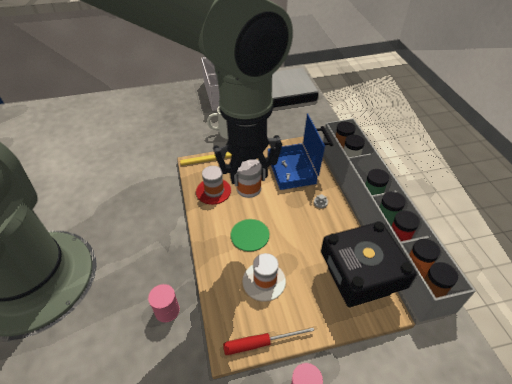

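View pics/end_top.png

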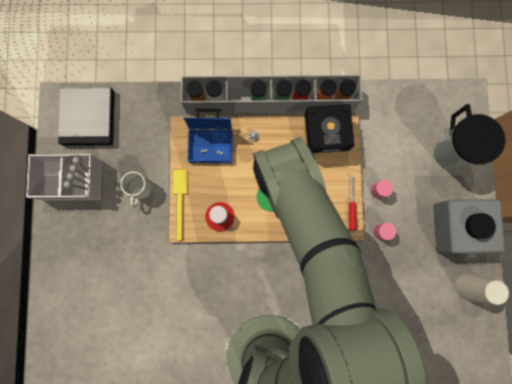

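The tin is held upright at (249,180) in the side view over the empty green coaster. The other two are on their coasters at (212,183) and (265,270), and the lid and bystanders look unchanged.

```bash
python3 -c "
from workcell import bot
print(bot.job_done())"
```

```text
the job is handed in; nothing more can be done
None
```

The heaviest tin was the one on the green coaster, and I handed the job in at about 19.5 s with that tin held up in the gripper. No verdict was reported.

- **Weights by feel:** I lifted each tin about 5 cm, in the order red, white, green. The lifted loads were about 3.1 N (red), 2.6 N (white) and 5.4–6 N (green). Single readings were noisy: the white tin ranged from 1.7 to 3.9 N. The average still separates it clearly from the green one.
- **Lighter tins:** The red and white tins were lowered until they touched their coasters, then let go. The last side view shows both upright on their coasters.
- **Last checks:** The green tin is gripped at 53 mm and upright, and the arm is still. It is about 17 cm above its coaster, with its centre at z ≈ 0.23 m, worked out from the arm's position rather than measured in the pictures. In the pictures, the tray lid is still open and everything else visible looks unmoved. In the last top view the arm hides the white coaster's tin, so I checked that one only from the side view. No checks failed or disagreed.

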